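Set a drilled block against fence and stop on a band-saw sled

ROBOT

A 7-joint arm with a two-finger parallel gripper is mounted at the origin on the work surface. World frame = base frame: x ahead of the robot, y to its left, z up, the work surface at z = 0. Lengths are in mm, angles in rad, forces in N, time in s.
With the tool pointing down it reaches from about 425 to 800 mm from the base axis. Payload 8.3 kg.
Tool frame: the origin (TCP) lies on the centre line of the jaws, within the pads' length; the fingertips stand 22 mm ahead of it and the grasp point (between the pads) lies 3 mm ahead of it (arm.tcp_to_tips is the distance from the TCP to the fingertips, in mm); z points along the fingers, y is the direction in which the jaws open and shut (so a half turn about z gives the same grasp; the last joint's range is limited). The gripper opens to 85 mm and grips with 20 to 120 N. Pads are 22 mm wide; open, the fingers measure 114 mm over their backs; the gripper's body (76 mm by 85 mm) begins 54 mm behind the grasp point. The pads swing forward as they close: fully open they stand 13 mm farther back than shut.
Start: joints at [-1.163, 0.383, 0.016, 1.37, -0.006, 1.388, -0.046], TCP at [283.45, 557.011, 253.279] pointing down, gripper open.
Joint ranges: [-2.95, 2.95], [-0.25, 2.06], [-1.52, 1.56], [0.18, 2.33], [-1.44, 4.58], [0.02, 2.06], [-3.01, 3.01]. Speed limits (rad/s): [2.39, 2.39, 3.01, 3.01, 3.14, 3.14, 3.14].

INTERFACE

Orientations are given as a unit quaternion [w, x, y, z].
In Python, from cell import arm, cams gives the robot as it stands. The module is installed in compiled form; this text tells all that it offers.
- The arm moves only by the shell command python3 -m creep 'ROWS'. ROWS is JSON, one flat list of numbers, 5 for each row, row after row: the opening in per cent of the stroke, from 0 (shut) to 100 (fully open), then the shift along the world's x, y, z in cm, then the turn about the world's z in degrees. In form: [fingers, tx, ty, tz, yaw, fingers, tx, ty, tz, yaw, ...]. A call has 1 to 20 rows; each row is the pose to reach, as a shift and turn from the pose commanded when the call began; what a row does not reach only later rows make up. A row lasts 1/10 s, in which the tool goes at most 50 mm and 8.59 degrees, less where a joint would pass 70% of its speed; a pose out of reach is approached as far as the arm can. A call with a gripper value outside its range is refused whole. The fingers move at their own pace and stop on an object; the grip force is fixed at half the most. Time passes only in rows, so rows that repeat a pose let the fingers close. It gives the time, the measured TCP pose, the force and the opening at its end, in the units of the state.
- arm.observe(): the state, without advancing time (a new reading comes with each control period).
- cams.read_camera(name): name is "side" or "top" or "wrist"; returns a dict with "frame" (420x560x3 uint8, blue, green, red), "intrinsics" (3x3 intrinsics, pixels), "k1" (the pictures are not rectified: a ray, as slopes to the right and down, at radius r is drawn at 1 + k1 r^2 times it, then the intrinsics apply), "T" (4x4, takes a point from camera to world coordinates). Camera axes: x right, y up, looking along -z (the intrinsics and any distortion apply to the point x, -y, -z); pixel columns grow to the right and rows downward; lengths in mm; the calibration is good to about 2 mm. A picture is of the moment at which its call begins. There is no depth.
- arm.hand_in(): hands the job in, once; it reports no verdict.
The state is a dict: "time": time; "joints": joint angles; "qvel": joint speeds; "tau": joint torques, N m; "ee_pos": TCP position; "tool_rot": TCP orientation; "wrist_force": force on the tool from outside, world axes, zero at the start; "wrist_torque": the same for the moment, N m; "opening": finger opening in mm.
Only numpy, scipy, OpenCV 4.12 (cv2) and the standard library are available. Lean on these libraries where they do the work, as an engineer would, in place of code of your own. Each camera call takes 0.05 s, during which the arm holds its last target.

TASK

Flip the hinged stop on the sled's fence all the way down, then push the drilled pine block that lies on the sled until its long side is flat against the fence and its left end, seen from the robot, is up against the stop, ready for the cut. Only push with the fingertips: grasp nothing, keep the block flat on the sled, and leave everything else where it is.

Things in the scene. Friction and masses are not known exactly. Their poses are not given: they have to be found in the camera images.
- sled: band-saw crosscut sled, held fast on the bench: plywood base 300 (x) x 500 (y) x 12 mm with an aluminium fence along its far edge and a dark 3 mm saw kerf across it at y = +30 mm. Origin: centre of the base's underside; x points to the fence, y along the fence to the left, z up. The fence's flat face, looking to -x, is at x = +115 mm.
- fence (a point): middle of the fence's face, on the base's top (12 mm above the bench); axes as the sled's. The fence is 30 mm thick (behind this point), as long as the base (500 mm), and its top is 57 mm above the bench.
- block_center (a point): centre (half-way up) of the loose pine block to be pushed: 90 (x) x 140 (y) x 38 mm high, about 0.25 kg, top with a blind hole of 34 mm and two of 12 mm. It starts flat on the sled, askew, on the robot's side of the fence. Axes: the block's; its +x long side goes against the fence, its +y end (with the 34 mm hole) against the stop.
- stop_arm (a joint): hinge of the flip stop's arm, rad: 0 = fully down in front of the fence, pi/2 = level, pointing to the sled's -x, pi = straight up. It starts near 3.2, the end of its travel, standing up just past upright. It swings freely: it falls back to 3.2 from above 2.75; pushed towards the robot to below 2.6 it drops and swings down to 0 by its own weight.
- stop_tip (a point): middle of the free end of the stop's arm: an aluminium plate 38 mm deep, 12 mm thick (along the fence), reaching 52 mm from its pivot. The pivot runs along the fence, 13 mm in front of its face, 71 mm above the bench; with the arm up this point is about 7 mm behind the fence's face. A black knob (top 82 mm above the bench, 28 mm across) stands on the fence 31 mm left (+y) of the arm.
- stop_face (a point): fixed point at the foot of the fence's face, 12 mm above the bench, at the y where the right-hand (-y) side of the stop's arm is when down: the block's left end comes to this y. Axes as the sled's. When down, the arm fills the first 41 mm in front of the fence's face, from 7 mm above the sled's base upwards.
- offcut_a: bystander: loose pine offcut 45 x 55 x 38 mm on the sled's near left corner; origin centre of its underside
- offcut_b: bystander: loose plywood offcut 35 x 45 x 19 mm on the sled's near right corner; origin centre of its underside
- pencil: bystander: flat green carpenter's pencil 150 x 13 x 7 mm lying on the sled left of the stop; origin on its underside, x along it
- collar: bystander: black plastic pipe collar, 112 mm across, 72 mm high, open, on the bench to the left; origin centre of its underside
- tape: bystander: grey tape measure 70 x 36 x 62 mm on the bench to the left; origin centre of its underside
- spare: bystander: plain undrilled pine block 90 x 140 x 38 mm on the bench to the right; origin centre of its underside
- sander: bystander: cork sanding block 115 x 65 x 30 mm on the bench to the right; origin centre of its underside
- glue: bystander: yellow glue bottle, 60 mm across, 170 mm high, on the bench near right; origin centre of its underside
- block: the same drilled pine block (0.17 to 0.34 kg; holes 16 mm deep); origin centre of its underside, axes as at its centre
Things that resemble listed ones, but are neither listed nor needed, are in the scene too. What is shaped like the block but blue, pink or red is not meant.

How it is judged (in metres and radians):
On the way, in this order (a step that is already met when the one before it is completed fails the run):
1. the stop is flipped fully down, the block not yet home (value of joint stop_arm below 0.08 rad and not (x of block_center in the frame of sled between 0.0675 and 0.0725 m and y of block_center in the frame of stop_face between -0.0725 and -0.0675 m and angle between the y axis of block_center and the y axis of sled, either way round below 0.02 rad)), for 0.2 s.
2. the block is flat against the fence and up against the stop (value of joint stop_arm below 0.08 rad and x of block_center in the frame of sled between 0.0675 and 0.0725 m and y of block_center in the frame of stop_face between -0.0725 and -0.0675 m and angle between the y axis of block_center and the y axis of sled, either way round below 0.02 rad), for 0.2 s.
At the end, for the whole second after the job is handed in: The stop's arm is down (within 0.08 rad); the block lies flat on the sled at rest, within 2.5 mm of touching the fence and within 2.5 mm of touching the stop, parallel to the fence within 0.02 rad (about 1 degree); no other loose thing has moved by 15 mm or more (all of step 2 and linear speed of block below 0.01 m/s and height (world z) of block_center between 0.028 and 0.034 m and distance of each of offcut_a, offcut_b, pencil, collar, tape, spare, sander, glue from where it was at the start of the episode below 0.015 m).
It fails at once if the block is lifted or carried (raised more than 8 mm off the sled) (height (world z) of block_center above 0.039 m).
It fails at once if the block is tipped (angle between block_center's own z axis and vertical above 0.15 rad).
It fails at once if another loose thing is moved by 15 mm or more (distance of any of offcut_a, offcut_b, pencil, collar, tape, spare, sander, glue from where it was at the start of the episode above 0.015 m).
It also fails if it takes over 64 s, if anything falls off the work surface, if the arm or the gripper's body presses on something with over 40 N, if the wrist force passes 120 N, or if a joint passes its speed limit or range.

## Working session

There is one attempt and no reset: what is moved stays moved. The work goes in short steps, Python scripts to look and compute and a shell command to move; the robot and the scene stay as the last step left them, time stands still between calls to the robot, and variables do not carry over. Pictures are saved under pics/ and viewed, and the job is handed in when it is done.

```bash
mkdir -p pics; ls; cat > h.py <<'E'
import numpy as np, cv2, pickle
from cell import arm, cams
def snap(n,f):
    c=cams.read_camera(n); cv2.imwrite(f'pics/{f}.png',c['frame']); pickle.dump(c,open(f'pics/{f}.pkl','wb')); return c
def load(f): return pickle.load(open(f'pics/{f}.pkl','rb'))
def ray(c,uv):
    K=np.array(c['intrinsics'],float);k=c['k1'];T=np.array(c['T'])
    d=np.array([(uv[0]-K[0,2])/K[0,0],(uv[1]-K[1,2])/K[1,1]]);s=d.copy()
    for _ in range(30): s=d/(1+k*(s@s))
    return T[:3,3],T[:3,:3]@np.array([s[0],-s[1],-1])
def onz(c,uv,z):
    o,d=ray(c,uv); return o+d*(z-o[2])/d[2]
def proj(c,p):
    K=np.array(c['intrinsics'],float);T=np.array(c['T']);q=T[:3,:3].T@(np.array(p,float)-T[:3,3])
    s=np.array([q[0],-q[1]])/-q[2]; s=s*(1+c['k1']*(s@s)); return np.array([K[0,0]*s[0]+K[0,2],K[1,1]*s[1]+K[1,2]])
E
python3 - <<'E'
from h import *
for n in ['top','side','wrist']:
    c=snap(n,n+'0'); print(n,np.round(c['T'],2).tolist(),c['k1'])
s=arm.observe(); print(s['time'],s['ee_pos'],s['tool_rot'],s['opening'],s['wrist_force'],arm.tcp_to_tips)
E
```

```text
pics
top [[-0.02, 0.98, -0.18, 86.71], [-1.0, -0.02, 0.0, -9.58], [-0.0, 0.18, 0.98, 1874.61], [0.0, 0.0, 0.0, 1.0]] -0.18983593560489065
side [[0.88, 0.32, -0.36, 35.01], [-0.48, 0.58, -0.65, -760.52], [-0.0, 0.74, 0.67, 865.2], [0.0, 0.0, 0.0, 1.0]] 0.023339186567567734
wrist [[0.45, -0.85, -0.26, 217.89], [0.89, 0.43, 0.13, 590.98], [-0.0, -0.29, 0.96, 373.17], [0.0, 0.0, 0.0, 1.0]] -0.03982109627894315
0.15 [283.32745523 556.69945237 252.51660954] [-1.42000681e-04  2.33224249e-01  9.72422691e-01 -7.34035947e-04] 85.52689343642216 [ 0.41391652 -0.55155846  0.28760652] 22.0
```

View pics/top0.png

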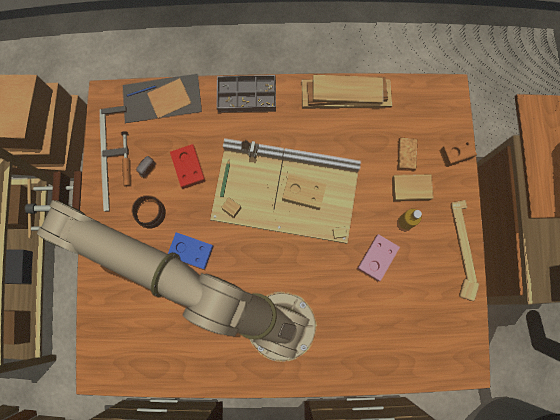

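View pics/side0.png

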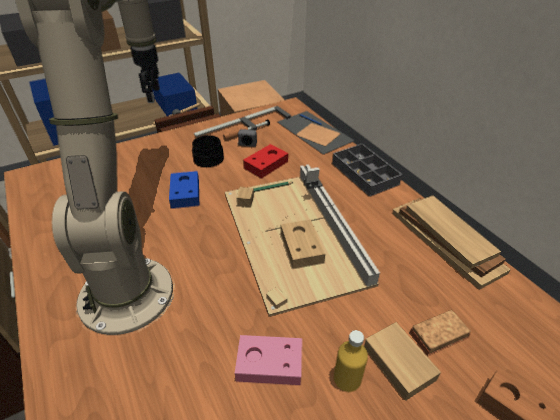

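View pics/wrist0.png

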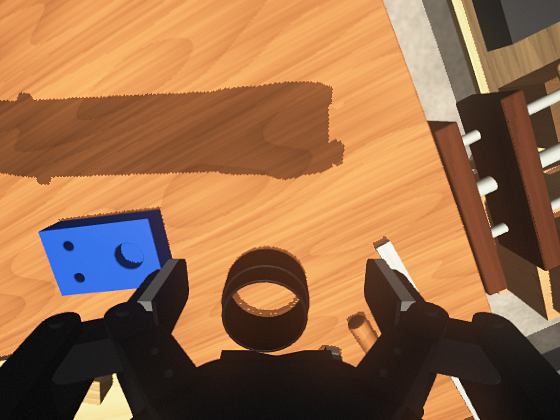

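Top view: the sled spans about (211–360, 138–243). The natural-pine drilled block is at (304,190) with its large hole at about (293,188). The stop is at about (248,150). The blue, pink and red drilled blocks and the plain spare (412,187) are not meant. I'll enlarge to confirm.

```bash
python3 - <<'E'
from h import *
a=load('top0')['frame'][130:250,200:370]; cv2.imwrite('pics/topc.png',cv2.resize(a,None,fx=4.7,fy=4.7,interpolation=cv2.INTER_CUBIC))
a=load('side0')['frame'][150:315,215:385]; cv2.imwrite('pics/sidec.png',cv2.resize(a,None,fx=3.6,fy=3.6,interpolation=cv2.INTER_CUBIC))
E
```

```text
(no output)
```

View pics/topc.png

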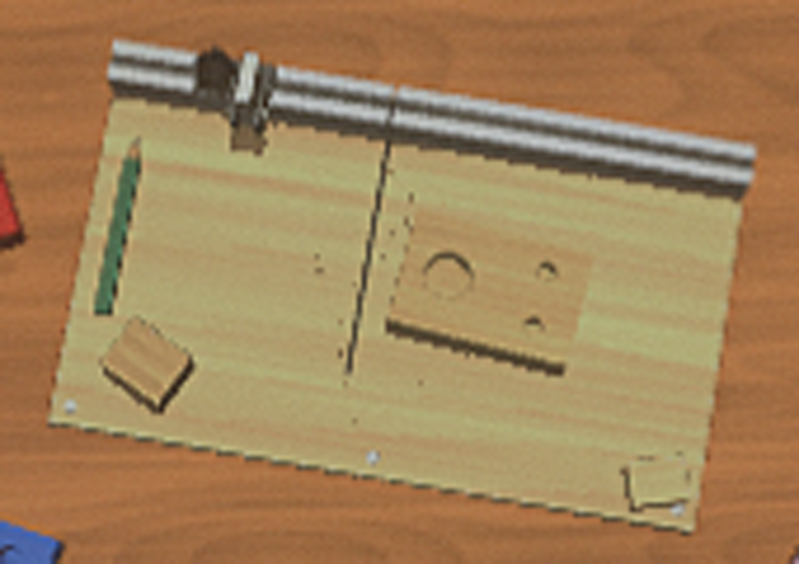

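View pics/sidec.png

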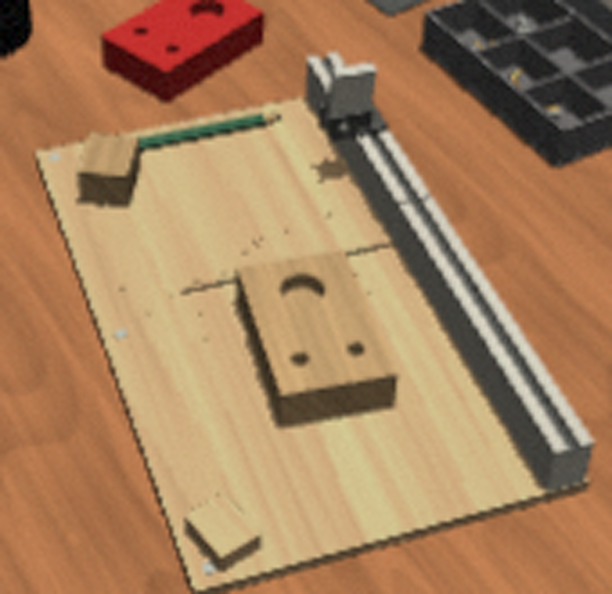

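```bash
python3 - <<'E'
from h import *
t=load('top0');s=load('side0')
T=lambda x,y:((x+.5)/4.7+199.5,(y+.5)/4.7+129.5); S=lambda x,y:((x+.5)/3.6+214.5,(y+.5)/3.6+149.5)
def show(n,p): print(n,np.round(p,1))
pts={'nl':(T(50,420),S(38,152)),'nr':(T(693,525),S(195,588)),'fr':(None,S(588,485))}
for k,(a,b) in pts.items():
    if a: show(k+' top',onz(t,a,12))
    show(k+' side',onz(s,b,12))
for k,a,b in [('bnl',(388,322),(240,272)),('bnr',(565,367),(277,393)),('bfr',(593,262),(397,376)),('bfl',(412,210),(348,250))]:
    show(k+' top',onz(t,T(*a),50)); show(k+' side',onz(s,S(*b),50))
for k,a,b in [('fence near foot? L',(112,98),None),('R',(743,200),None)]:
    show(k,onz(t,T(*a),12))
for k,a in [('fence topnear R',(748,187)),('fence far top R',(755,150)),('fence far top L',(112,43)),('fence near top L',(108,83))]:
    show(k,onz(t,T(*a),57))
for k,b in [('fence topnear R',(553,452)),('fence topfar R',(590,440))]: show('side '+k,onz(s,S(*b),57))
for k,a in [('arm tip nearL',(238,100)),('nearR',(257,102)),('farL',(243,53)),('farR',(258,55))]: show(k,onz(t,T(*a),123))
show('knob',onz(t,T(213,65),82))
for n,a in [('kerf',(390,140)),('kerf n',(349,372))]: show(n,onz(t,T(*a),12))
E
```

```text
nl top [386.  249.2  12. ]
nl side [383.1 248.2  12. ]
nr top [ 296.7 -240.5   12. ]
nr side [ 290.3 -237.5   12. ]
fr side [ 579.6 -297.7   12. ]
bnl top [450.4 -11.2  50. ]
bnl side [448.5 -15.8  50. ]
bnr top [ 413.6 -143.6   50. ]
bnr side [ 409.9 -141.3   50. ]
bfr top [ 494.1 -167.4   50. ]
bfr side [ 496.2 -170.    50. ]
bfl top [536.9 -30.9  50. ]
bfl side [537.8 -35.8  50. ]
fence near foot? L [641.4 202.7  12. ]
R [ 550.3 -289.7   12. ]
fence topnear R [ 549.2 -287.3   57. ]
fence far top R [ 578.3 -294.    57. ]
fence far top L [672.3 197.9  57. ]
fence near top L [640.1 200.8  57. ]
side fence topnear R [ 547.9 -287.5   57. ]
side fence topfar R [ 577.4 -291.5   57. ]
arm tip nearL [604.9  96.7 123. ]
nearR [603.   82.7 123. ]
farL [641.1  92.9 123. ]
farR [639.3  81.8 123. ]
knob [645.  118.1  82. ]
kerf [602.9 -15.2  12. ]
kerf n [419.4  19.3  12. ]
```

The crop confirms the block: plain pine colour, drilled (34 mm hole on the left, two 12 mm holes on the right), lying on the sled. The sled's yaw is about -10.6°, the fence point about (595.5, -43.3), and the stop arm about 134 mm along y'. First I move behind the stop with the fingers shut.

```bash
python3 -m creep '[0,2,-2.4,0,-5, 0,5,-6,0,-10, 0,8,-9.7,0,-15, 0,11,-13.3,0,-20, 0,14,-17,0,-25, 0,17,-20.6,0,-30, 0,20,-24.2,0,-35, 0,23,-27.8,0,-40, 0,26,-31.5,0,-45, 0,29,-35.1,0,-50, 0,32,-38.7,0,-56, 0,35,-42.4,0,-62, 0,37.5,-45.4,0,-68, 0,39,-47.2,0,-73, 0,39.6,-47.9,0,-73.7, 0,39.6,-47.9,0,-73.7]'
python3 - <<'E'
from h import *
for n in ['top','side','wrist']: snap(n,n+'1')
a=load('top1')['frame'][130:250,200:370];b=load('side1')['frame'][100:250,230:400]
cv2.imwrite('pics/c1.png',np.hstack([cv2.resize(a,(510,360)),cv2.resize(b,(408,360))])[:,:800])
E
```

```text
time: 1.75
ee_pos: [679.6, 77.0, 252.6]
tool_rot: [-0.0, 0.77, 0.638, -0.001]
wrist_force: [-0.1, 0.6, -0.8]
opening: -0.2
```

View pics/wrist1.png

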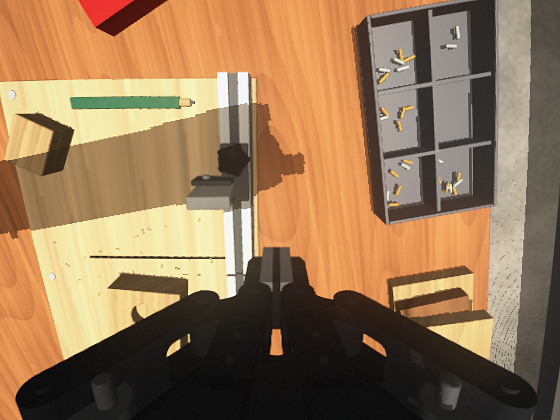

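View pics/side1.png

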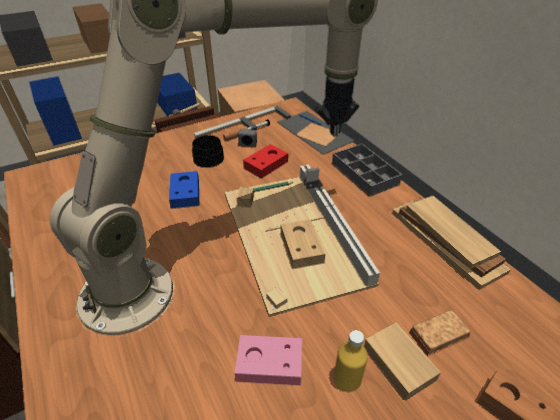

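Wrist view: the stop arm is at about (187–235, 176–210), the knob at (233,158) and the fence edges at u≈217 and 250. The sand-coloured block, pencil and offcut are untouched.

```bash
python3 - <<'E'
from h import *
w=load('wrist1')
a=w['frame'][60:300,160:320]; cv2.imwrite('pics/w1c.png',cv2.resize(a,None,fx=2.5*1.0,fy=2.5,interpolation=cv2.INTER_CUBIC)[:600])
R=np.array([[.983,-.184],[.184,.983]])
f=lambda p: np.round(R@(p[:2]-np.array([595.5,-43.3])),1)
for n,uv,z in [('fence nearface top',(220,140),57),('f2',(225,240),57),('fence far',(250,90),57),('knob',(233,160),82),('arm',(190,192),123),('arm',(187,209),123),('arm',(232,210),123),('arm',(235,192),123),('kerf',(150,257.5),12)]:
    print(n,f(onz(w,uv,z)))
E
```

```text
fence nearface top [  1.3 186.8]
f2 [ 1.5 76.1]
fence far [ 33.  235.3]
knob [ 17.5 169.8]
arm [-14.5 148.2]
arm [-18.3 133. ]
arm [ 20.9 132.2]
arm [ 24.  148.3]
kerf [-107.6   31.3]
```

View pics/w1c.png

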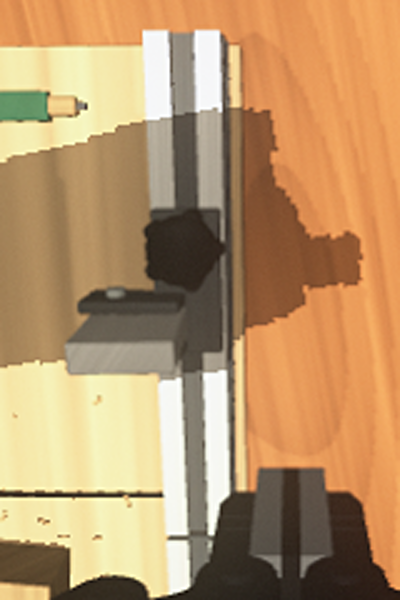

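```bash
python3 -m creep '[0,0,0.3,-3,0, 0,0,0.3,-6.5,0, 0,0,0.3,-10,0, 0,0,0.3,-12.5,0, 0,0,0.3,-12.5,0, 0,-1.5,0.6,-12.5,0, 0,-2.5,0.8,-12.5,0, 0,-3.3,0.95,-12.5,0, 0,-4.1,1.1,-12.5,0, 0,-4.9,1.2,-12.5,0, 0,-5.7,1.4,-12.5,0, 0,-6.5,1.5,-12.5,0, 0,-7.2,1.65,-12.5,0, 0,-7.9,1.8,-12.5,0, 0,-7.9,1.8,-12.5,0]'
python3 - <<'E'
from h import *
for n in ['side','wrist']: snap(n,n+'2')
b=load('side2')['frame'][120:270,230:400]
cv2.imwrite('pics/c2.png',np.hstack([cv2.resize(b,(408,360)),cv2.resize(load('wrist2')['frame'],(390,360))]))
E
```

```text
time: 3.4
ee_pos: [599.5, 96.5, 128.2]
tool_rot: [-0.0, 0.77, 0.638, -0.0]
wrist_force: [0.2, -0.3, 0.2]
opening: -0.2
```

View pics/c2.png

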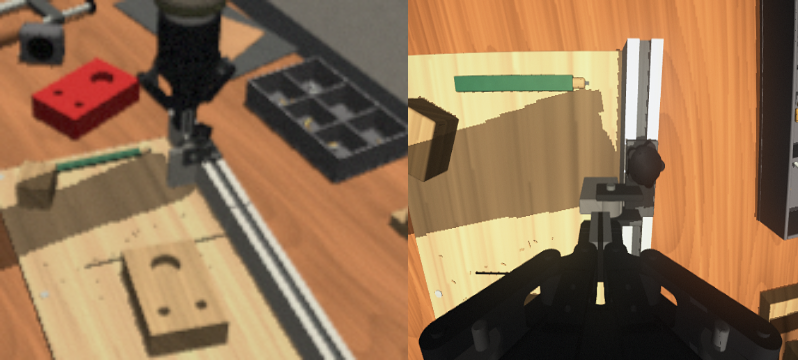

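The side view shows the stop arm hanging down in front of the fence at (180,165). I lift off and go over to the block's right end with the jaws partly open.

```bash
python3 -m creep '[0,0,0,3,0, 20,-1,-2,6,0, 70,-2.5,-5,8,0, 70,-4.5,-9,8,0, 70,-6.5,-13,8,0, 70,-8.5,-17,8,0, 70,-10.5,-21,8,0, 70,-12.5,-25,8,0, 70,-14,-28,8,0, 70,-14.6,-29.1,8,0, 70,-14.6,-29.1,8,0]'
python3 - <<'E'
from h import *
for n in ['side','wrist','top']: snap(n,n+'3')
E
```

```text
time: 4.6
ee_pos: [453.8, -197.0, 208.6]
tool_rot: [0.0, 0.771, 0.637, 0.0]
wrist_force: [0.2, 0.8, -0.0]
opening: 60.1
```

View pics/wrist3.png

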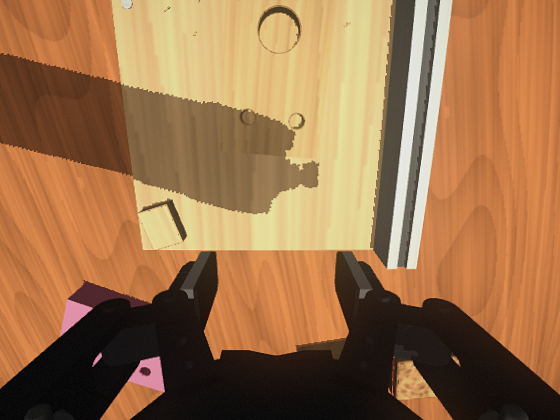

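View pics/side3.png

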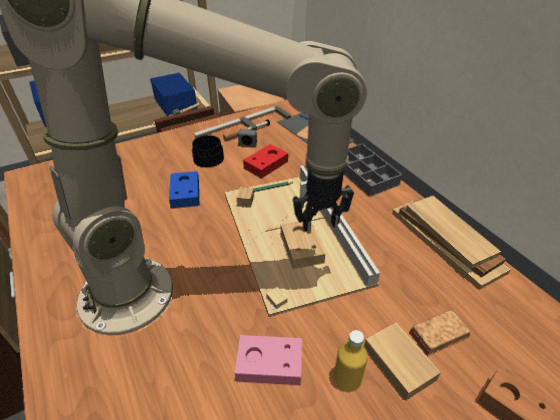

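```bash
python3 - <<'E'
from h import *
w=load('wrist3')
R=np.array([[.983,-.184],[.184,.983]])
f=lambda p: np.round(R@(p[:2]-np.array([595.5,-43.3])),1)
for n,uv,z in [('h1',(248,117),50),('h2',(297,120.5),50),('H',(279,30),50),('end?',(270,155),50),('fence face foot',(388,100),12),('foot2',(374,247),12),('fencetop',(413,60),57),('fencetop',(390,265),57),('base edge',(250,249),12),('offb far corner',(166,201),31)]:
    p=onz(w,uv,z);print(n,np.round(p[:2],1),f(p))
a=w['frame'][80:260,120:360];cv2.imwrite('pics/w3c.png',cv2.resize(cv2.convertScaleAbs(a,alpha=1.6),None,fx=3,fy=3,interpolation=cv2.INTER_CUBIC))
print(f(arm.observe()['ee_pos']))
E
```

```text
h1 [ 443.8 -118.4] [-135.3 -101.7]
h2 [ 486.  -129.4] [ -91.8 -104.8]
H [483.6 -54.9] [-107.8  -32. ]
end? [ 456.6 -155. ] [-116.  -135.3]
fence face foot [ 581.1 -127.4] [  1.3 -85.3]
foot2 [ 551.8 -283.9] [   1.4 -244.5]
fencetop [588.8 -98.5] [  3.5 -55.5]
fencetop [ 554.1 -283.7] [   3.6 -243.9]
base edge [ 412.2 -259.8] [-140.4 -246.5]
offb far corner [ 341.9 -183.2] [-223.5 -184.1]
[-110.1 -173.2]
```

View pics/w3c.png

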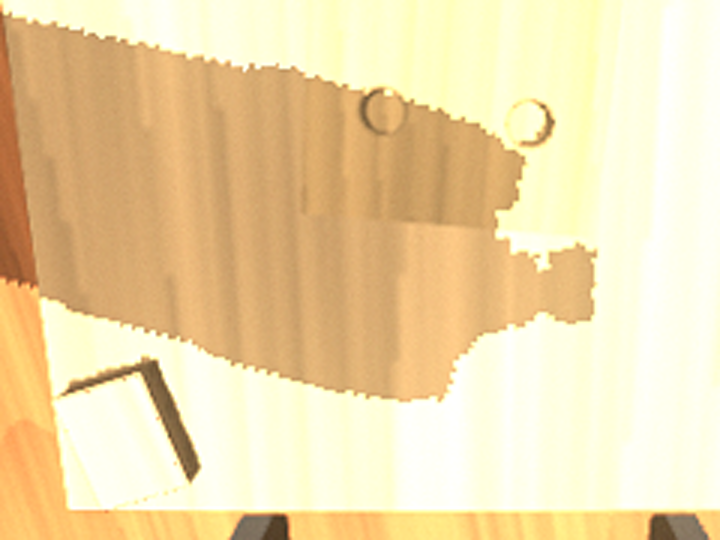

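Wrist view: the small holes are at (248,117) and (297,120), and the end edge runs from (222,151) to (283,154). I descend 25 mm behind that end and push along the fence direction with the two fingertips.

```bash
python3 -m creep '[70,0,0,-4,0, 70,0,0,-8,0, 70,0,0,-12,0, 70,0,0,-15,0, 70,0,0,-16.3,0, 70,0,0,-16.3,0, 70,0.2,1,-16.3,0]'
python3 - <<'E'
from h import *
for n in ['side','wrist']: snap(n,n+'4')
b=load('side4')['frame'][150:310,220:390]
cv2.imwrite('pics/c4.png',np.hstack([cv2.resize(b,(382,360)),cv2.resize(load('wrist4')['frame'],(410,360))]))
E
```

```text
time: 5.45
ee_pos: [457.2, -185.8, 46.4]
tool_rot: [0.001, 0.77, 0.638, 0.0]
wrist_force: [0.4, 0.7, -0.0]
opening: 59.4
```

View pics/c4.png

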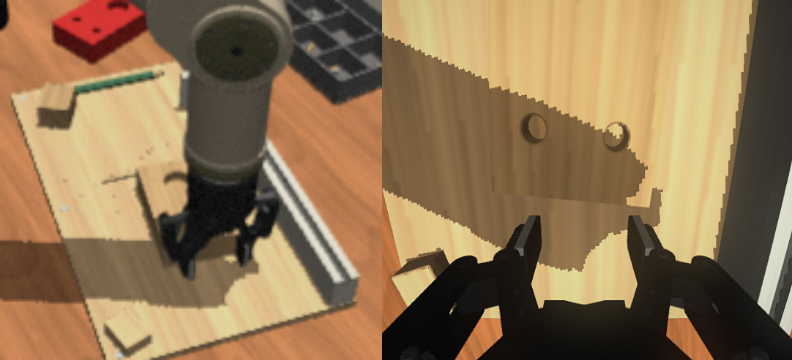

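```bash
python3 -m creep '[70,0.1,0.8,0,0, 70,0.1,1.5,0,0, 70,0.2,2.3,0,0, 70,0.4,3.1,0,0, 70,0.5,3.9,0,0, 70,0.7,4.7,0,0, 70,0.8,5.5,0,0, 70,1,6.3,0,0, 70,1.1,7.1,0,0, 70,1.3,7.9,0,0, 70,1.4,8.7,0,0, 70,1.6,9.5,0,0, 70,1.7,10.2,0,0, 70,1.8,10.8,0,0, 70,1.9,11.4,0,0, 70,2,11.9,0,0, 70,2.1,12.3,0,0, 70,2.2,12.7,0,0, 70,2.2,12.7,0,0]'
python3 - <<'E'
from h import *
for n in ['side','wrist','top']: snap(n,n+'5')
b=load('side5')['frame'][150:310,220:390]
cv2.imwrite('pics/c5.png',np.hstack([cv2.resize(b,(382,360)),cv2.resize(load('wrist5')['frame'],(410,360))]))
E
```

```text
time: 7.45
ee_pos: [478.6, -57.1, 45.2]
tool_rot: [-0.0, 0.769, 0.639, 0.0]
wrist_force: [-0.8, -0.6, -0.2]
opening: 59.7
```

View pics/c5.png

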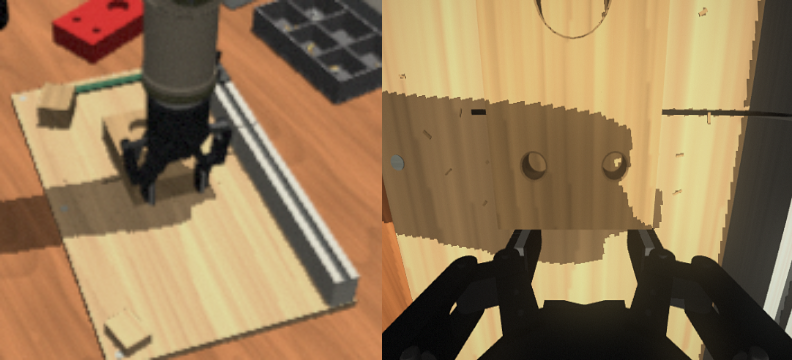

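View pics/wrist5.png

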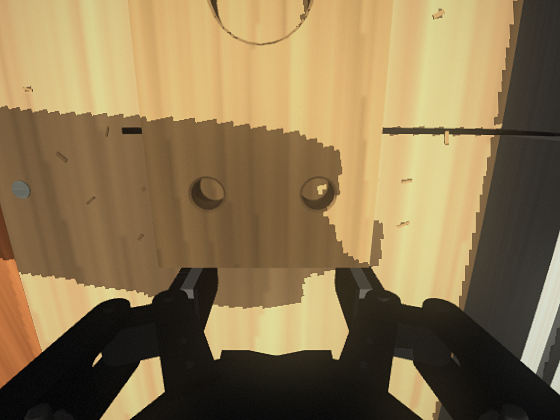

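```bash
python3 - <<'E'
from h import *
w=load('wrist5')
R=np.array([[.983,-.184],[.184,.983]])
f=lambda p: np.round(R@(p[:2]-np.array([595.5,-43.3])),1)
for n,uv,z in [('h1',(208,192),50),('h2',(318,193),50),('end L',(161,267),50),('end mid',(270,267),50),('rightcorner',(375,266),50),('kerfR',(440,130.5),12),('kerfL',(131,130.5),12),('face foot',(480,210),12),('foot',(466,300),12)]:
    print(n,f(onz(w,uv,z)))
w=load('wrist2')
for n,uv,z in [('arm',(246,278),71),('armR near edge',(247,246),75),('kerf',(100,382),12)]: print(n,f(onz(w,uv,z)))
a=w['frame'][180:320,220:370];cv2.imwrite('pics/w2c.png',cv2.resize(a,None,fx=4,fy=4,interpolation=cv2.INTER_CUBIC))
a=load('top5')['frame'][130:250,200:370]; cv2.imwrite('pics/t5c.png',cv2.resize(a,None,fx=4.7,fy=4.7,interpolation=cv2.INTER_CUBIC))
E
```

```text
h1 [-139.4   10. ]
h2 [-95.9   9.6]
end L [-161.8  -23.1]
end mid [-115.1  -22.9]
rightcorner [-70.2 -22.5]
kerfR [-30.6  32.3]
kerfL [-184.8   32.2]
face foot [-1.9 -9.3]
foot [  1.  -65.7]
arm [-41.2 109.5]
armR near edge [-39.5 134.3]
kerf [-201.6  -46.4]
```

View pics/w2c.png

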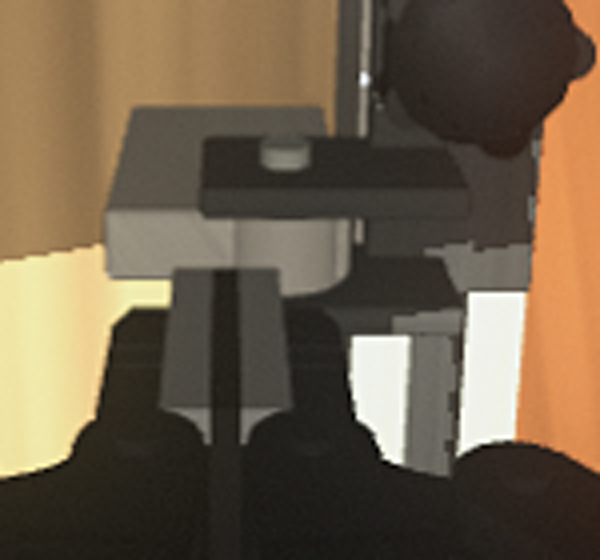

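View pics/t5c.png

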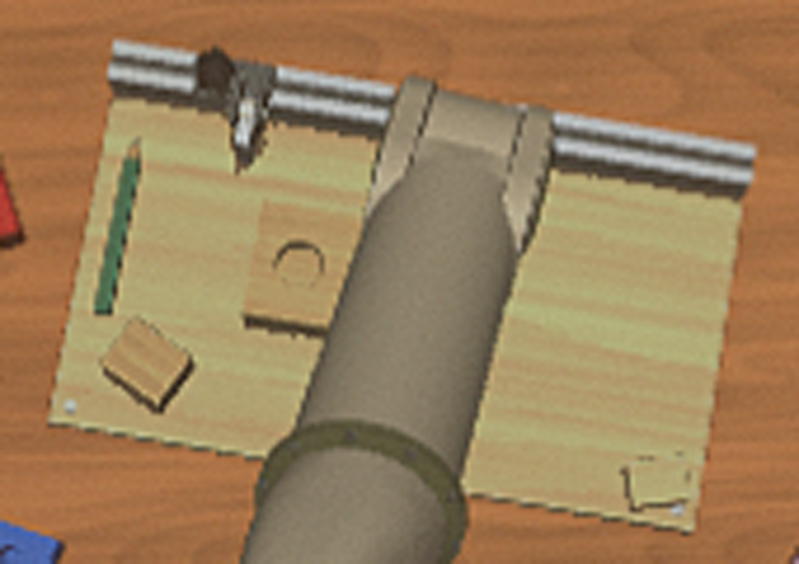

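The block is now square to the sled: end edge at v≈267 px and level, left end about 13 mm short of the stop (stop bottom at about (245,165) in the top crop). I push 6 mm more, back off, lift, and go round to the near side with a 90° turn.

```bash
python3 -m creep '[70,0,0.3,0,0, 70,0.1,0.6,0,0, 70,0.1,0.6,0,0, 70,-0.3,-2,0,0, 70,-0.3,-2,4,0, 70,-0.3,-2,8.5,0, 70,-0.8,-1,10,8, 70,-1.3,0,10,16, 70,-1.9,1.5,10,24, 70,-2.5,3,10,32, 70,-3.1,4.5,10,40, 70,-3.7,6,10,48, 70,-4.3,7.5,10,56, 70,-4.8,8.8,10,64, 70,-5.2,9.9,10,72, 70,-5.2,9.9,10,80, 70,-5.2,9.9,10,88, 70,-5.2,9.9,10,90, 70,-5.2,9.9,10,90]'
python3 - <<'E'
from h import *
for n in ['side','wrist','top']: snap(n,n+'6')
w=load('wrist6')
s=arm.observe();R=np.array([[.983,-.184],[.184,.983]])
print(R@(s['ee_pos'][:2]-np.array([595.5,-43.3])))
E
```

```text
time: 9.5
ee_pos: [426.4, 41.3, 145.3]
tool_rot: [-0.0, 0.093, 0.996, 0.0]
wrist_force: [0.2, 0.8, 0.4]
opening: 59.9
[-181.72083515   51.83923209]
```

View pics/wrist6.png

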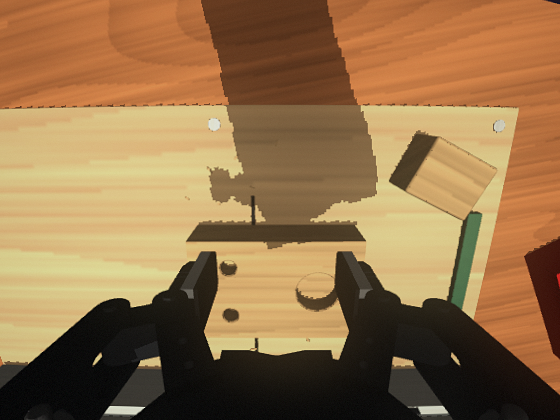

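View pics/side6.png

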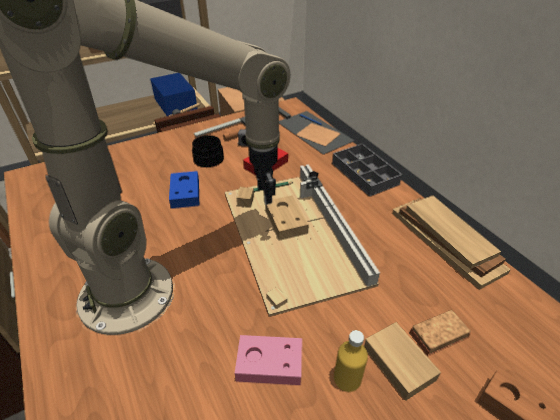

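```bash
python3 - <<'E'
from h import *
w=load('wrist6')
R=np.array([[.983,-.184],[.184,.983]])
f=lambda p: np.round(R@(p[:2]-np.array([595.5,-43.3])),1)
for n,uv,z in [('near topR',(188,241),50),('near topL',(365,241),50),('footR',(198,223),12),('footL',(356,222),12),('sled near edge',(150,107),12),('e2',(450,107),12),('kerf',(253,210),12)]:
    print(n,f(onz(w,uv,z)))
E
```

```text
near topR [-163.   -15.2]
near topL [-162.7  121.6]
footR [-164.1  -16.7]
footL [-164.8  124.1]
sled near edge [-263.   -48.4]
e2 [-263.1  193.8]
kerf [-176.1   32.6]
```

The near face is at x'≈-163 and parallel to the fence. I descend with the pads about 10 mm behind it, then push towards the fence.

```bash
python3 -m creep '[70,-0.3,0.1,0,0, 70,-0.3,0.1,-4,0, 70,-0.3,0.1,-8,0, 70,-0.3,0.1,-10,0, 70,-0.3,0.1,-10,0, 70,0.2,0,-10,0, 70,0.8,-0.1,-10,0, 70,1.5,-0.3,-10,0, 70,2.2,-0.4,-10,0, 70,2.9,-0.5,-10,0, 70,3.6,-0.7,-10,0, 70,4.3,-0.8,-10,0, 70,5,-0.9,-10,0, 70,5.6,-1.1,-10,0, 70,6.2,-1.2,-10,0, 70,6.7,-1.3,-10,0, 70,7.1,-1.3,-10,0, 70,7.4,-1.4,-10,0, 70,7.5,-1.4,-10,0]'
python3 - <<'E'
from h import *
for n in ['side','wrist','top']: snap(n,n+'7')
b=load('side7')['frame'][150:310,220:390];a=load('top7')['frame'][130:250,200:370]
cv2.imwrite('pics/c7.png',np.hstack([cv2.resize(b,(382,360)),cv2.resize(a,(410,360))]))
w=load('wrist7')
s=arm.observe();R=np.array([[.983,-.184],[.184,.983]])
print(R@(s['ee_pos'][:2]-np.array([595.5,-43.3])))
E
```

```text
time: 11.55
ee_pos: [501.8, 26.8, 45.3]
tool_rot: [0.0, 0.093, 0.996, -0.0]
wrist_force: [-3.6, -0.7, 2.3]
opening: 59.5
[-105.05630948   51.82503397]
```

View pics/wrist7.png

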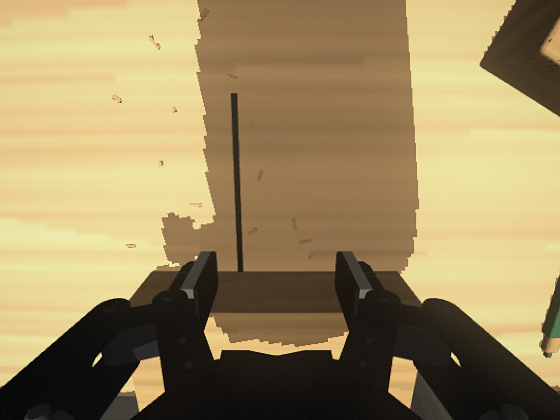

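View pics/c7.png

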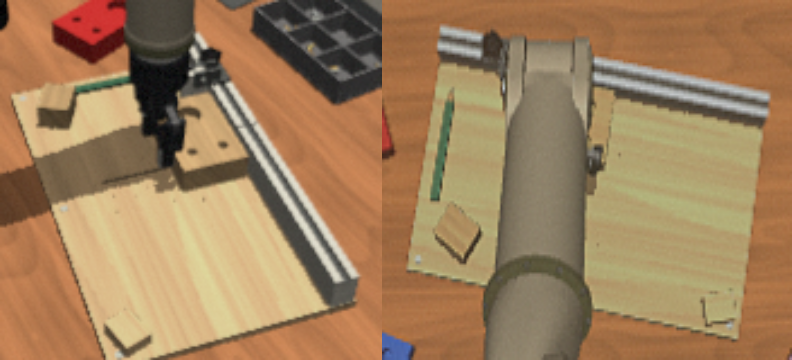

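Not quite at the fence yet. I go on in small steps, watching the force.

```bash
python3 -m creep '[70,0.1,0,0,0, 70,0.2,0,0,0, 70,0.3,-0.1,0,0, 70,0.3,-0.1,0,0]'; python3 -m creep '[70,0.1,0,0,0, 70,0.2,0,0,0, 70,0.2,0,0,0]'
```

```text
time: 12.1
ee_pos: [504.8, 26.1, 45.3]
tool_rot: [0.0, 0.093, 0.996, 0.0]
wrist_force: [-1.4, 0.0, -0.1]
opening: 59.8
time: 12.4
ee_pos: [506.7, 26.0, 45.3]
tool_rot: [0.0, 0.093, 0.996, -0.0]
wrist_force: [-1.6, 0.2, 1.8]
opening: 59.6
```

```bash
python3 -m creep '[70,0.1,0,0,0, 70,0.1,0,0,0]'; python3 -m creep '[70,0.1,0,0,0, 70,0.1,0,0,0]'; python3 -m creep '[70,0.1,0,0,0, 70,0.1,0,0,0]'
```

```text
time: 12.6
ee_pos: [506.7, 26.0, 45.1]
tool_rot: [-0.001, 0.093, 0.996, -0.0]
wrist_force: [-5.5, 0.2, 4.7]
opening: 59.8
time: 12.8
ee_pos: [506.8, 26.0, 44.9]
tool_rot: [-0.002, 0.093, 0.996, -0.0]
wrist_force: [-10.0, -0.1, 7.1]
opening: 59.5
time: 13.0
ee_pos: [506.8, 26.1, 44.7]
tool_rot: [-0.003, 0.093, 0.996, -0.0]
wrist_force: [-14.7, 1.0, 9.6]
opening: 59.6
```

The force climbs with no motion, so the block is pressed against the fence. I release, lift and go to the right end.

```bash
python3 -m creep '[70,-1,0.2,0,0, 70,-2,0.4,0,0, 70,-2,0.4,4,0, 70,-2,0.4,8,0, 50,-1.5,-1,10,-8, 50,-1,-2.4,10,-16, 50,-0.5,-3.8,10,-24, 50,0,-5.2,10,-32, 50,0.6,-6.6,10,-40, 50,1.2,-8,10,-48, 50,1.8,-9.2,10,-56, 50,2.3,-10.2,10,-64, 50,2.7,-10.9,10,-72, 50,2.8,-10.9,10,-80, 50,2.8,-10.9,10,-88, 50,2.8,-10.9,10,-90, 50,2.8,-10.9,10,-90]'
python3 - <<'E'
from h import *
for n in ['side','wrist','top']: snap(n,n+'8')
s=arm.observe();R=np.array([[.983,-.184],[.184,.983]])
print(R@(s['ee_pos'][:2]-np.array([595.5,-43.3])))
E
```

```text
time: 14.7
ee_pos: [537.4, -82.8, 145.3]
tool_rot: [0.0, 0.77, 0.638, 0.0]
wrist_force: [0.2, 0.6, -0.2]
opening: 42.5
[-49.81194747 -49.56224287]
```

View pics/wrist8.png

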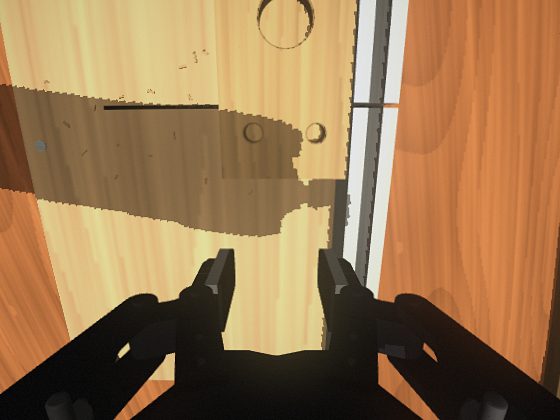

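Wrist view: the block's right side merges with the fence line at u≈350, its end edge is at v≈179 and it is square to the fence. I descend with a little more clearance from the fence and push towards the stop.

```bash
python3 -m creep '[30,-0.8,0.1,0,0, 30,-0.8,0.1,0,0, 30,-0.8,0.1,-4,0, 30,-0.8,0.1,-8,0, 30,-0.8,0.1,-9.6,0, 30,-0.8,0.1,-9.6,0, 30,-0.7,0.7,-9.6,0, 30,-0.6,1.2,-9.6,0, 30,-0.5,1.6,-9.6,0, 30,-0.5,2,-9.6,0, 30,-0.4,2.3,-9.6,0, 30,-0.4,2.6,-9.6,0, 30,-0.4,2.6,-9.6,0]'
```

```text
time: 16.15
ee_pos: [533.8, -57.0, 49.6]
tool_rot: [0.0, 0.77, 0.638, 0.0]
wrist_force: [-0.3, -3.1, 0.6]
opening: 25.8
```

```bash
python3 -m creep '[30,0,0.1,0,0, 30,0,0.2,0,0, 30,0,0.2,0,0]'; python3 -m creep '[30,0,0.1,0,0, 30,0,0.2,0,0, 30,0,0.2,0,0]'
python3 - <<'E'
from h import *
for n in ['side','wrist','top']: snap(n,n+'9')
s=arm.observe();R=np.array([[.983,-.184],[.184,.983]])
print(R@(s['ee_pos'][:2]-np.array([595.5,-43.3])))
a=load('top9')['frame'][130:250,200:370];cv2.imwrite('pics/c9.png',np.hstack([cv2.resize(load('side9')['frame'][150:260,250:370],(390,360)),cv2.resize(a,(410,360))]))
E
```

```text
time: 16.45
ee_pos: [533.5, -55.0, 49.3]
tool_rot: [-0.0, 0.77, 0.638, -0.0]
wrist_force: [-0.3, -4.0, 3.0]
opening: 25.7
time: 16.75
ee_pos: [533.4, -52.9, 49.2]
tool_rot: [-0.0, 0.77, 0.638, -0.0]
wrist_force: [0.6, -4.3, 2.6]
opening: 25.9
[-59.27550304 -20.8011679 ]
```

View pics/wrist9.png

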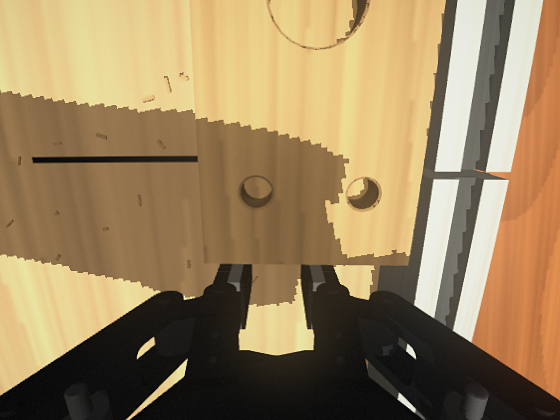

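View pics/c9.png

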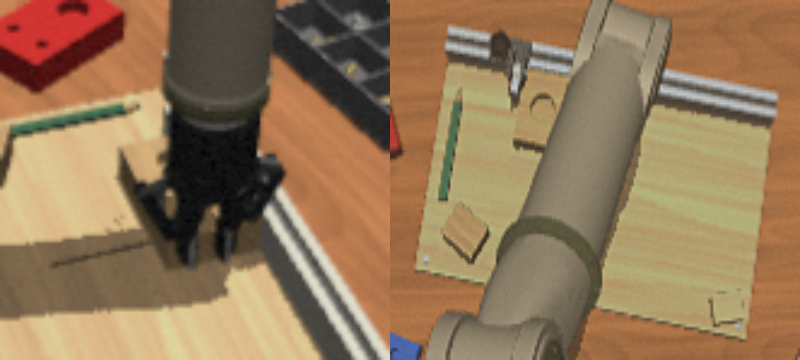

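The block is nearly at the stop, still sliding at about 4 N. I continue in 1–2 mm steps.

```bash
python3 -m creep '[30,0,0.1,0,0, 30,0.1,0.2,0,0, 30,0.1,0.2,0,0]'; python3 -m creep '[30,0,0.1,0,0, 30,0,0.1,0,0]'; python3 -m creep '[30,0,0.1,0,0, 30,0,0.1,0,0]';python3 -m creep '[30,0,0.1,0,0, 30,0,0.1,0,0]'
```

```text
time: 17.2
ee_pos: [534.0, -51.4, 49.2]
tool_rot: [-0.0, 0.77, 0.638, -0.001]
wrist_force: [-1.6, -4.9, 3.4]
opening: 25.9
time: 17.4
ee_pos: [534.0, -51.3, 49.2]
tool_rot: [0.0, 0.77, 0.638, -0.001]
wrist_force: [-1.7, -6.6, 2.6]
opening: 25.3
time: 17.6
ee_pos: [533.9, -51.2, 49.2]
tool_rot: [0.001, 0.771, 0.637, -0.001]
wrist_force: [-1.1, -8.3, 2.5]
opening: 25.7
time: 17.8
ee_pos: [533.9, -51.1, 49.2]
tool_rot: [0.001, 0.771, 0.637, -0.001]
wrist_force: [-1.2, -11.1, 1.5]
opening: 25.5
```

Firm contact with the stop: the force rises and motion stops with the block's end at y'≈-8, so its left end is at about 132, matching the stop measurement. Now a final squaring press on the long side.

```bash
python3 -m creep '[30,-0.2,-1,0,0, 30,-0.4,-2,0,0, 30,-0.4,-2,4,0, 30,-0.4,-2,8,0, 70,-0.9,-1,10,8, 70,-1.4,0,10,16, 70,-2,1.2,10,24, 70,-2.6,2.5,10,32, 70,-3.2,3.9,10,40, 70,-3.8,5.2,10,48, 70,-4.4,6.5,10,56, 70,-5,7.8,10,64, 70,-5.5,8.8,10,72, 70,-5.5,9.1,10,80, 70,-5.5,9.1,10,88, 70,-5.5,9.1,10,90, 70,-5.5,9.1,10,90]'
python3 - <<'E'
from h import *
for n in ['side','wrist','top']: snap(n,n+'10')
s=arm.observe();R=np.array([[.983,-.184],[.184,.983]])
print(R@(s['ee_pos'][:2]-np.array([595.5,-43.3])))
a=load('top10')['frame'][130:250,200:370];cv2.imwrite('pics/c10.png',np.hstack([cv2.resize(load('side10')['frame'][150:260,250:370],(390,360)),cv2.resize(a,(410,360))]))
E
```

```text
time: 19.5
ee_pos: [479.1, 43.2, 149.2]
tool_rot: [-0.0, 0.092, 0.996, 0.0]
wrist_force: [-0.6, -1.0, 0.7]
opening: 59.4
[-130.10102618   63.50847427]
```

View pics/wrist10.png

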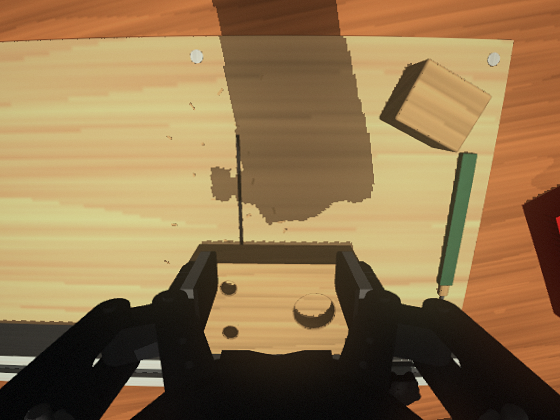

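View pics/c10.png

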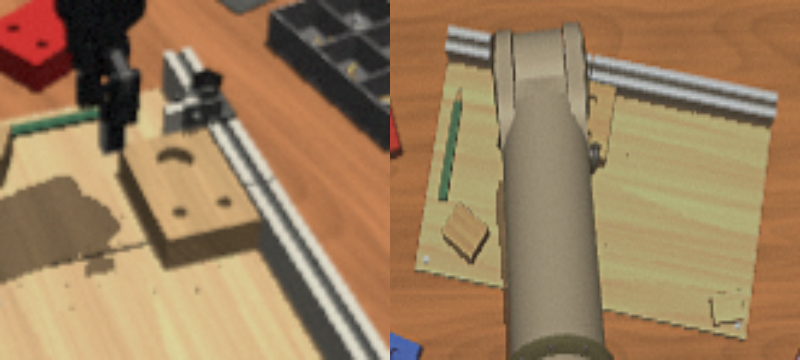

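```bash
python3 -m creep '[70,0,0,-4,0, 70,0,0,-8,0, 70,0,0,-10.3,0, 70,0,0,-10.3,0, 70,0.6,-0.1,-10.3,0, 70,1.2,-0.2,-10.3,0, 70,1.7,-0.3,-10.3,0, 70,2.1,-0.4,-10.3,0, 70,2.4,-0.5,-10.3,0, 70,2.7,-0.5,-10.3,0, 70,2.8,-0.5,-10.3,0, 70,2.8,-0.5,-10.3,0]';python3 -m creep '[70,0.1,0,0,0, 70,0.1,0,0,0]';python3 -m creep '[70,0.1,0,0,0, 70,0.1,0,0,0]';python3 -m creep '[70,0.1,0,0,0, 70,0.2,0,0,0, 70,0.2,0,0,0]'
```

```text
time: 20.85
ee_pos: [507.4, 38.0, 46.2]
tool_rot: [-0.0, 0.093, 0.996, -0.0]
wrist_force: [0.5, -0.1, 0.5]
opening: 59.7
time: 21.05
ee_pos: [507.9, 38.0, 46.1]
tool_rot: [-0.001, 0.093, 0.996, -0.0]
wrist_force: [-2.8, 0.5, 1.3]
opening: 59.6
time: 21.25
ee_pos: [508.4, 37.7, 46.0]
tool_rot: [-0.001, 0.093, 0.996, -0.0]
wrist_force: [-5.4, -0.5, 4.1]
opening: 59.4
time: 21.55
ee_pos: [509.0, 37.5, 45.7]
tool_rot: [-0.003, 0.093, 0.996, -0.0]
wrist_force: [-11.3, -0.7, 8.6]
opening: 60.2
```

At the same depth as before (x' = -99.9), so it is seated on the fence. I retreat clear and check.

```bash
python3 -m creep '[70,-1,0.2,0,0, 70,-2.5,0.5,0,0, 70,-2.5,0.5,4,0, 70,-2.5,0.5,8,0, 70,-2.5,0.5,12,0, 70,-2.5,0.5,16,0, 70,-2.5,-3,20,0, 70,-2.5,-7,20,0, 70,-2.5,-11,20,0, 70,-2.5,-15,20,0, 70,-2.5,-19,20,0, 70,-2.5,-23,20,0, 70,-2.5,-27,20,0, 70,-2.5,-31,20,0, 70,-2.5,-33,20,0, 70,-2.5,-33,20,0]'
python3 - <<'E'
from h import *
for n in ['side','wrist','top']: snap(n,n+'11')
a=load('top11')['frame'][130:250,200:370];cv2.imwrite('pics/t11c.png',cv2.resize(a,None,fx=4.7,fy=4.7,interpolation=cv2.INTER_CUBIC))
a=load('side11')['frame'][150:270,240:390];cv2.imwrite('pics/s11c.png',cv2.resize(a,None,fx=5,fy=5,interpolation=cv2.INTER_CUBIC))
E
```

```text
time: 23.15
ee_pos: [485.2, -295.6, 246.3]
tool_rot: [0.0, 0.096, 0.995, -0.001]
wrist_force: [0.3, -0.8, 0.5]
opening: 59.7
```

View pics/t11c.png

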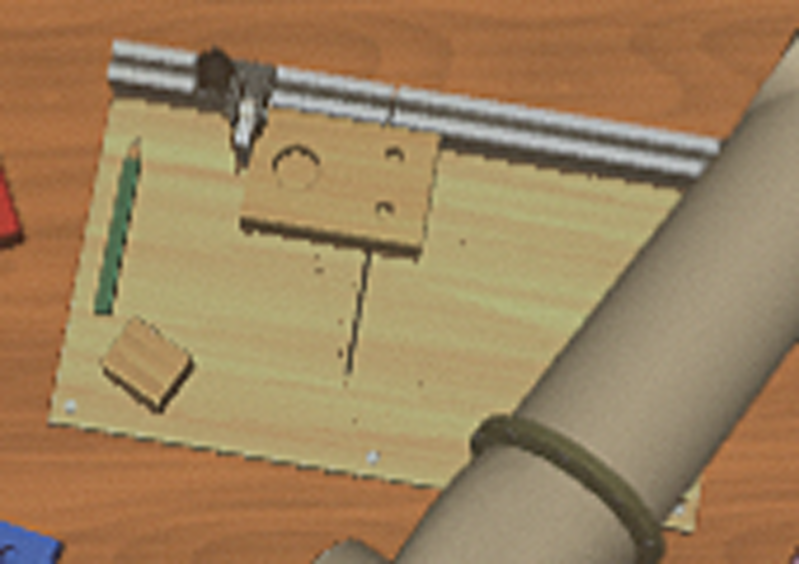

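View pics/s11c.png

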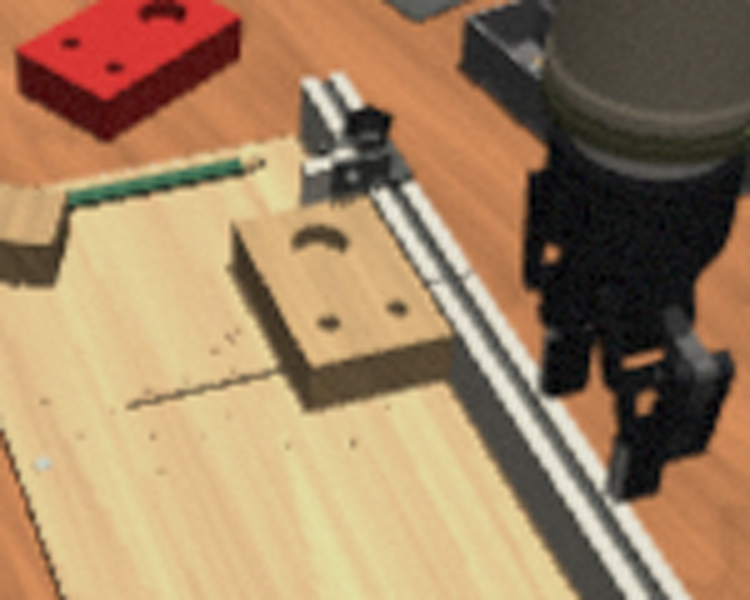

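View pics/wrist11.png

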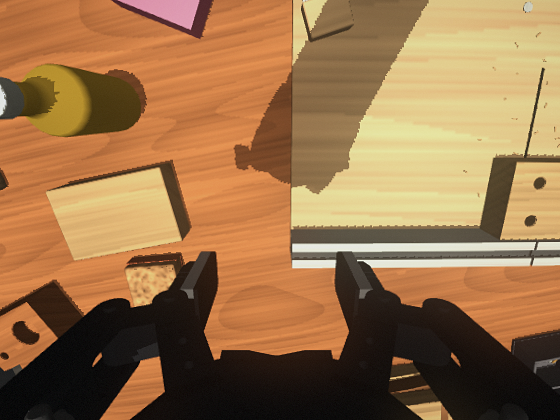

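The block looks seated. One close look from above with the wrist camera, to measure the gap at the stop and the angle.

```bash
python3 -m creep '[70,0.5,3,0,0, 70,1,6.5,0,0, 70,1.8,10,0,0, 70,2.5,13.5,0,0, 70,3.2,17,0,0, 70,4,20.5,0,0, 70,4.7,24,0,0, 70,5.4,27.5,0,0, 70,6.1,31,0,0, 70,6.6,34,0,0, 70,7,36.2,0,0, 70,7,36.2,0,0, 70,7,36.2,0,0]'
python3 - <<'E'
from h import *
snap('wrist','wrist12')
E
```

```text
time: 24.6
ee_pos: [555.9, 71.8, 246.2]
tool_rot: [-0.0, 0.091, 0.996, 0.0]
wrist_force: [-0.5, -0.6, 0.2]
opening: 59.8
```

View pics/wrist12.png

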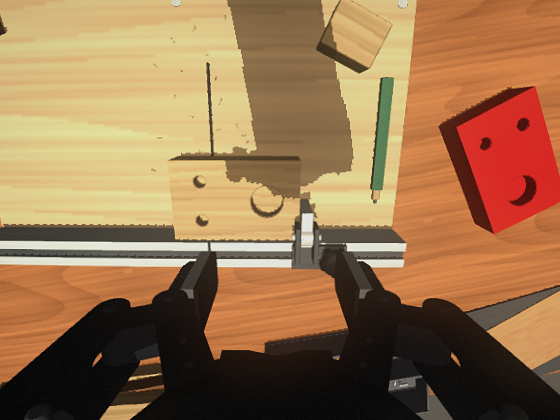

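```bash
python3 - <<'E'
from h import *
w=load('wrist12')
a=w['frame'][140:275,160:340]; cv2.imwrite('pics/w12c.png',cv2.resize(a,None,fx=4.4,fy=4.4,interpolation=cv2.INTER_CUBIC))
g=cv2.GaussianBlur(cv2.cvtColor(w['frame'],cv2.COLOR_BGR2GRAY),(3,3),0).astype(float)
R=np.array([[.983,-.184],[.184,.983]])
f=lambda p: R@(p[:2]-np.array([595.5,-43.3]))
def edge(us,v0,v1,z,sgn):
    P=[]
    for u in us:
        d=sgn*np.gradient(g[v0:v1,u]);i=int(np.argmax(d))
        if 0<i<len(d)-1: i=i+0.5*(d[i-1]-d[i+1])/(d[i-1]-2*d[i]+d[i+1]+1e-9)
        P.append(f(onz(w,(u,v0+i),z)))
    P=np.array(P);k=np.polyfit(P[:,1],P[:,0],1);r=P[:,0]-np.polyval(k,P[:,1]);m=abs(r)<2
    k=np.polyfit(P[m,1],P[m,0],1);print('deg',np.degrees(np.arctan(k[0])).round(2),'x',np.median(P[:,0]).round(1),m.sum(),len(P))
edge(range(182,226),152,166,50,1)   # block near top edge
edge(range(182,285),152,166,50,1)
edge(range(40,165),232,250,57,1)    # fence near top edge
edge(range(182,285),232,250,57,1)
E
```

```text
deg 0.06 x -89.5 44 44
deg 0.12 x -89.4 103 103
deg 0.11 x 0.4 125 125
deg 0.04 x 0.8 102 103
```

View pics/w12c.png

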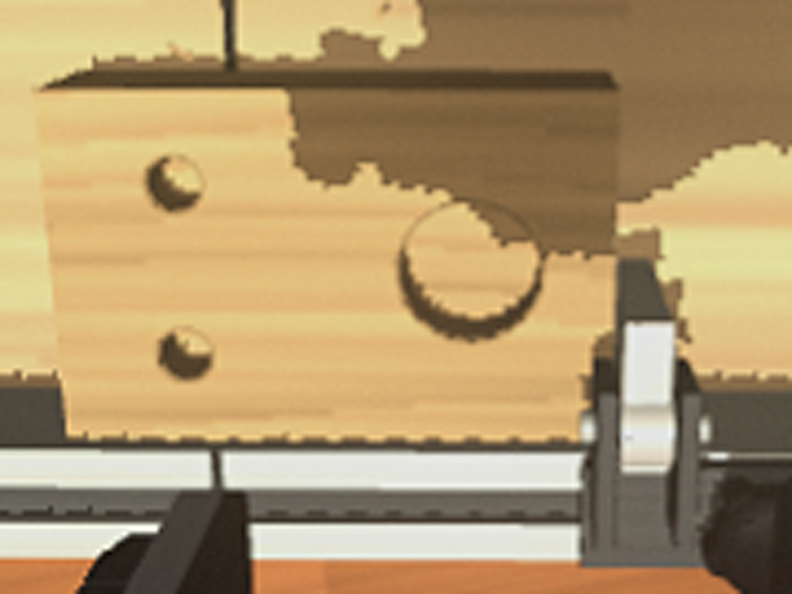

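The enlarged view shows the block flush with the fence: near edge 90 mm from the fence face, angle difference under 0.1°. Its left end touches the lowered stop at crop (617,258). Handing in.

```bash
python3 -c "
from h import *
print(arm.hand_in()); s=arm.observe(); print(s['time'])"
```

```text
the job is handed in; nothing more can be done
None
the job is handed in; nothing more can be done
```

I flipped the stop down from behind with shut fingers. I then pushed the drilled pine block square and along the sled, against the fence, and against the stop, and pressed it once more to square it on the fence. I used fingertip pushes only and handed in at about 24.6 s.

- **Fence:** in the last wrist picture the block's near edge is about 90 mm from the fence face, and its angle to the fence differs by less than 0.1°.
- **Stop:** the arm is down, and I saw no gap between it and the block's left end. Force rose without motion when I pressed against the stop (11 N) and against the fence (11–15 N). I did not press the end again after the final squaring.
- **Bystanders:** offcuts, pencil, glue, spare and sander look untouched by eye in the later pictures. I did not measure their displacement, and did not specifically check the collar or tape.
- **Disagreement:** the first top-view estimate put the stop face 3–4 mm from where the wrist picture and the contact placed it. I trusted the contact.

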